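# Swap the stick batteries at the bench charger

## Robot

A 7-joint arm with a two-finger parallel gripper is mounted at the origin on the work surface. World frame = base frame: x ahead of the robot, y to its left, z up, the work surface at z = 0. Lengths are in m, angles in rad, forces in N, time in s.
With the tool pointing down it reaches from about 0.4 to 0.9 m from the base axis. Payload 5.6 kg.
Tool frame: the origin (TCP) lies midway between the tips of the shut fingers; the grasp point (between the pads) lies 19 mm behind it; y points along the fingers, x is the direction in which the jaws open and shut, and the axes are right-handed (so a half turn about y gives the same grasp; the last joint's range is limited). The gripper opens to 92 mm and grips with 3 to 60 N. Pads are 20 mm wide; open, the fingers measure 128 mm over their backs; the gripper's body (75 mm by 189 mm) begins 69 mm behind the grasp point.
Start: joints at [-1.215, 0.468, -0.012, 1.603, 0.006, 1.071, -0.056], TCP at [0.252, 0.599, 0.215] pointing down, gripper open.
Joint ranges: [-2.53, 2.53], [-0.31, 2.02], [-1.57, 1.55], [0.28, 2.44], [-1.29, 4.43], [0.15, 1.84], [-2.92, 2.92]. Speed limits (rad/s): [2.57, 2.57, 3.14, 3.14, 3.14, 3.14, 3.14].

## Interface

Orientations are given as a unit quaternion [x, y, z, w].
In Python, from workcell import r gives the robot as it stands. The module is installed in compiled form; this text tells all that it offers.
- The arm moves only by the shell command python3 -m inch 'ROWS' [OPENING] [FORCE]. ROWS is text: rows parted by semicolons, each of 6 numbers parted by spaces: the shift along the tool's x, y, z in cm, then the turn, a rotation vector about the tool's x, y, z in degrees. A call has 1 to 20 rows; each row shifts and turns the commanded pose from where the row before left it, along the tool's axes as they then stand; what a row does not reach is not made up. A row lasts 1/12 s, in which the tool goes at most 41.7 mm and 7.16 degrees, less where a joint would pass 70% of its speed; a pose out of reach is approached as far as the arm can. A call with a gripper value outside its range is refused whole. OPENING is the finger opening in cm, from 0 to 9.19, set as the call begins (- or left out, the last holds). The fingers move at their own pace and stop on an object; FORCE is the grip in N (left out, the last holds). Time passes only in rows, so rows that do not move let the fingers close. It gives the time, the measured TCP pose, the force and the opening at its end, in the units of the state.
- r.sense(): the state, without advancing time (a new reading comes with each control period).
- r.camera(name): name is "scene" or "side" or "wrist"; returns a dict with "image" (384x512x3 uint8, blue, green, red), "fx", "fy", "cx", "cy" (pixels), "extrinsics" (4x4, takes a point from world to camera coordinates). Camera axes: x right, y down, z forward; pixel columns grow to the right and rows downward; lengths in m; the calibration is good to about 2 mm. A picture is of the moment at which its call begins. There is no depth.
- r.sign_off(): hands the job in, once; it reports no verdict.
The state is a dict: "time": time; "joint_positions": joint angles; "qvel": joint speeds; "effort": joint torques, N m; "position": TCP position; "tool_rot": TCP orientation; "contact_force": force on the tool from outside, world axes, zero at the start; "moment": the same for the moment, N m; "finger_gap": finger opening in m.
Only numpy, scipy, OpenCV 4.12 (cv2) and the standard library are available. Lean on these libraries where they do the work, as an engineer would, in place of code of your own. Each camera call takes 0.05 s, during which the arm holds its last target.

## Task

First push the battery pack that stands loose on the bench fully home, upright, into the empty bay of the two-bay charger and leave it there. Then free the pack that is jammed in the other bay: grip it firmly and keep rocking it, gripper and all, well over to one side and then the other along the charger's long direction, easing it up a little with each swing, because a straight pull just lifts the charger off the bench. Finish while still holding that pack in the gripper, upright and still, over its own bay and just clear of the charger, with the charger standing down in its tray and the jar, wrench and drill left where they are.

Things in the scene. Friction and masses are not known exactly. Their poses are not given: they have to be found in the camera images.
- dock: low dark steel tray, 116 x 250 mm, lip 14 mm high, fixed to the bench; the grey two-bay charger stands in it. Origin: centre of its underside, on the bench; y = the long direction of tray and charger, x = across it, z up. The charger is 96 x 230 mm and its flat top (the rim of the bays) is 65 mm above the bench
- charger (a joint): how far the charger has been lifted off its tray, m: 0 = standing down, 0.03 at most. It is not fastened: it weighs 2.0 kg (a steady upward pull of about 20 N lifts it), but the tray keeps it from sliding, turning or tipping
- tight_floor (a point): floor centre of the jammed pack's bay, 20 mm above the bench, 45 mm below the rim, 55 mm from the charger's centre towards the tray's +y; axes as the tray's. The bay is 42 mm wide along x and 64 mm along y, the top 6 mm bevelled outwards at 45 degrees; there is room to rock at least 0.16 rad each way along y. Leaning the seated pack by 0.14 rad sets it on a foot edge, 3.5 mm up in the middle
- tight_jaws (a point): midpoint between that bay's two strong sprung jaws (one on each x side, 36 mm long along y, 6 to 18 mm above the floor, steep sloped top to 28 mm), 12 mm above the floor: the best pivot to rock about. They hold the pack's wide faces against 30 to 46 N of straight pull, far less while it is turning; it is free once its foot has risen 28 mm
- empty_floor (a point): centre of the floor of the empty bay, 20 mm above the bench, 45 mm below the rim, 55 mm from the charger's centre towards the tray's -y; axes as the tray's. 42 mm wide along x, 54 mm along y, top 6 mm bevelled at 45 degrees. Weak sprung jaws on its x sides: the pack's last 28 mm down take a push of 3 to 12 N. Home = foot on the floor, top 50 mm above the rim
- tight_pack: dark stick battery pack, upright block 36 mm (its x) x 48 mm (its y) x 95 mm (z), about 0.22 kg, jammed in the +y bay, foot on its floor, upper 50 mm above the rim; x, y along the tray's. Origin: centre of its foot. Firmly gripped by its 36 mm it leans only if the gripper leans with it. Some 1.5 mm of rise per swing of 0.28 rad does not lift the charger
- tight_pack_top (a point): centre of the top face of the jammed pack, 95 mm above its foot
- spare_pack: identical dark pack, 36 (x) x 48 (y) x 95 mm (z), about 0.22 kg, standing upright and loose on the bench to the left or right of the charger, any way round within 0.6 rad. Origin: centre of its foot; it may go into the bay either way round, with its 36 mm along the tray's x
- jar: bystander: round closed glass jar, 66 mm across, 85 mm tall, on the other side of the charger from the loose pack; origin at the centre of its underside
- wrench: bystander: wrench, 180 mm, lying flat between the robot and the left-hand place of pack or jar; origin under its middle
- drill: bystander: cordless drill lying on its side beyond the charger, about 170 x 165 x 55 mm; origin under the motor housing
There are look-alikes about, which are no part of the job. Leave any blue or green look-alike of the tight_pack alone.

How it is judged:
By the outcome, as a careful person would: the job done as asked, in the order asked, and still so for the second after the job is handed in, while the arm keeps its last pose, push and grip.
It also fails if it takes over 72 s, if anything falls off the work surface, if the arm or the gripper's body presses on something with over 40 N, if the wrist force passes 120 N, or if a joint passes its speed limit or range.

## Working session

There is one attempt and no reset: what is moved stays moved. The work goes in short steps, Python scripts to look and compute and a shell command to move; the robot and the scene stay as the last step left them, time stands still between calls to the robot, and variables do not carry over. Pictures are saved under pics/ and viewed, and the job is handed in when it is done.

```bash
ls; mkdir -p pics; python3 - <<'E'
from workcell import r
import cv2
s=r.sense()
for k,v in s.items(): print(k,v)
for n in("scene","side","wrist"):
    c=r.camera(n); cv2.imwrite(f"pics/{n}0.png",c["image"]); print(n,c["fx"],c["fy"],c["cx"],c["cy"]); print(c["extrinsics"])
E
```

```text
pics
time 0.0
joint_positions [-1.21501476  0.46835813 -0.0115636   1.60359146  0.00599675  1.07137333
 -0.05632313]
qvel [-0.00161886 -0.00202342 -0.00022859 -0.00305066 -0.00038301 -0.00133302
  0.00077567]
effort [-2.13058293e-04 -5.20571780e+01 -1.21885454e-02 -2.43749696e+01
 -5.66102669e-02  1.72902265e-02  1.56824412e-04]
position [0.25226107 0.59844781 0.21366599]
tool_rot [ 0.58952415  0.39054923 -0.39149274 -0.5887835 ]
contact_force [0.19935947 0.30477461 0.16933624]
moment [ 0.04135735 -0.00506094  0.01996524]
finger_gap 0.09203930138007405
scene 371.1424965205232 371.1424965205232 257.5568036058266 198.99527681102475
[[ 0.45797319  0.88889939 -0.01088252 -0.2829699 ]
 [ 0.74362957 -0.38977865 -0.54321972 -0.38093872]
 [-0.48710945  0.2406875  -0.83952004  1.30474149]
 [ 0.          0.          0.          1.        ]]
side 387.1962268287822 387.1962268287822 256.2316885967559 191.14303213495705
[[ 0.90994006 -0.414699    0.00581681 -0.52755743]
 [-0.28422151 -0.63373529 -0.71944265  0.23925148]
 [ 0.30203846  0.65299642 -0.6945275   0.81597042]
 [ 0.          0.          0.          1.        ]]
wrist 265.14572102258984 265.14572102258984 256.340256602084 190.88797625874062
[[ 0.38866787  0.92137585 -0.00195785 -0.64849095]
 [ 0.8805336  -0.37081187  0.29522726 -0.03370825]
 [ 0.27128927 -0.1164693  -0.95542505  0.39341602]
 [ 0.          0.          0.          1.        ]]
```

View pics/scene0.png

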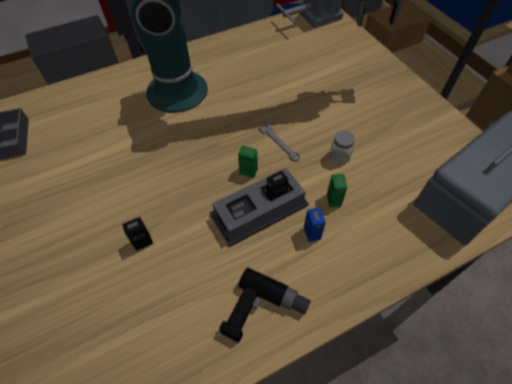

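View pics/side0.png

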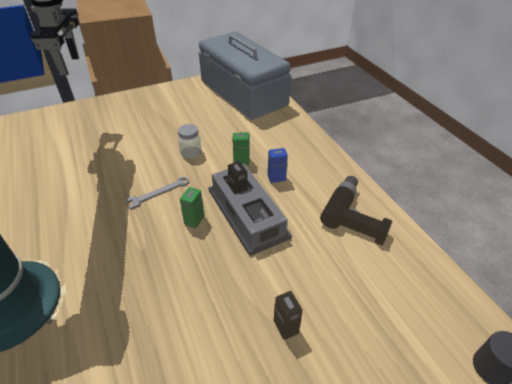

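View pics/wrist0.png

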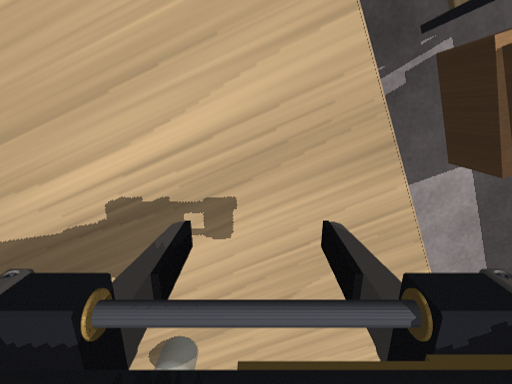

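The scene shows the charger around (258,207), with the jammed pack at (277,185) and the empty bay at (240,207). The loose dark pack is at (137,233), the jar at (342,145), the wrench at (280,142) and the drill at (262,300). Green and blue look-alikes stand at (248,160), (337,190) and (314,225). Next I'll enlarge the crops to measure corners.

```bash
python3 - <<'E'
import cv2,numpy as np
def crop(n,x0,y0,w,h,k,out):
    im=cv2.imread(f"pics/{n}0.png")[y0:y0+h,x0:x0+w]
    im=cv2.convertScaleAbs(im,alpha=1.8,beta=10)
    im=cv2.resize(im,None,fx=k,fy=k,interpolation=cv2.INTER_CUBIC)
    for i in range(0,w,10): cv2.line(im,(i*k,0),(i*k,6 if (x0+i)%50 else 20),(0,0,255),1); 
    for i in range(0,w,20): cv2.putText(im,str(x0+i),(i*k,18),0,.4,(0,0,255),1)
    for i in range(0,h,20): cv2.putText(im,str(y0+i),(0,i*k+4),0,.4,(0,0,255),1)
    cv2.imwrite(f"pics/{out}.png",im)
crop("scene",200,160,120,90,6,"c1")
crop("scene",110,205,60,50,10,"c2")
crop("side",200,150,100,100,6,"c3")
crop("side",260,280,60,60,10,"c4")
E
```

```text
(no output)
```

View pics/c1.png

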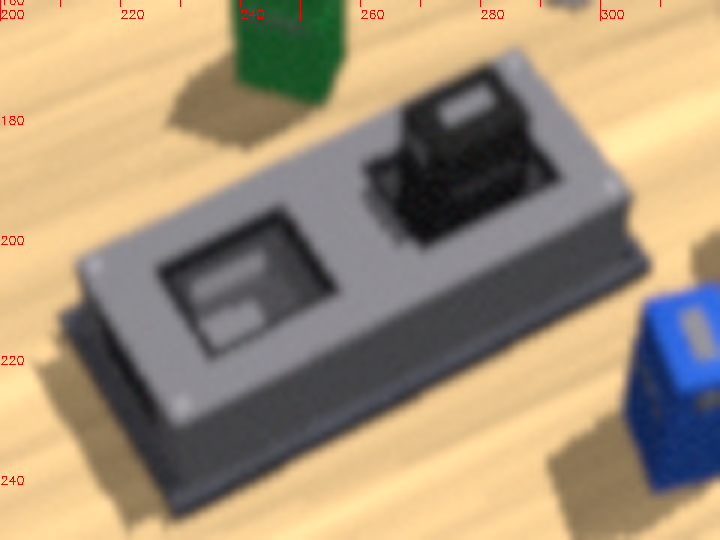

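View pics/c2.png

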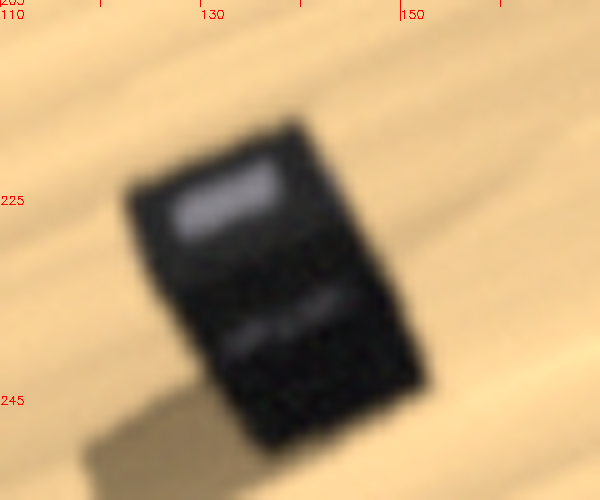

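View pics/c3.png

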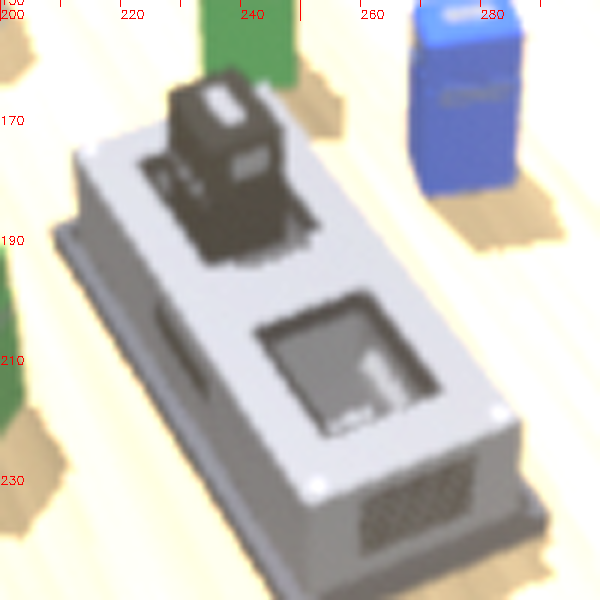

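View pics/c4.png

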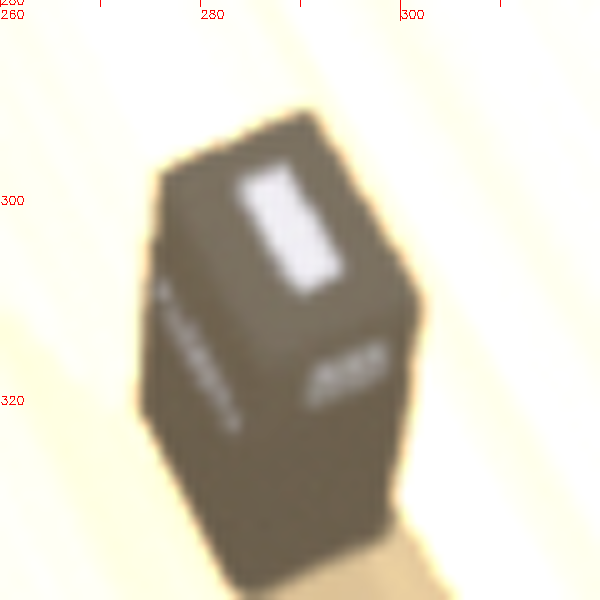

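```bash
cat > h.py <<'E'
import numpy as np, json, os
from workcell import r
CAM={}
def cam(n):
    if n not in CAM:
        c=r.camera(n); CAM[n]=c
    return CAM[n]
def ray(c,p):
    E=np.array(c["extrinsics"]);R=E[:3,:3];t=E[:3,3]
    d=R.T@np.array([(p[0]-c["cx"])/c["fx"],(p[1]-c["cy"])/c["fy"],1.]); return -R.T@t,d
def onz(c,p,z):
    o,d=ray(c,p); return o+d*(z-o[2])/d[2]
def proj(c,X):
    E=np.array(c["extrinsics"]);q=E[:3,:3]@np.asarray(X)+E[:3,3]
    return np.array([c["fx"]*q[0]/q[2]+c["cx"],c["fy"]*q[1]/q[2]+c["cy"]])
def tri(c1,p1,c2,p2):
    o1,d1=ray(c1,p1);o2,d2=ray(c2,p2)
    A=np.stack([d1,-d2],1);s=np.linalg.lstsq(A,o2-o1,rcond=None)[0]
    a=o1+d1*s[0];b=o2+d2*s[1];return (a+b)/2,np.linalg.norm(a-b)
E
python3 - <<'E'
from h import *
np.set_printoptions(precision=4,suppress=True)
S,D=cam("scene"),cam("side")
f=lambda L,k,x0,y0:[((a+.5)/k-.5+x0,(b+.5)/k-.5+y0) for a,b in L]
cs=f([(78,263),(518,48),(632,192),(178,425)],6,200,160)
cd=f([(308,500),(78,153),(265,85),(520,418)],6,200,150)
print("charger top"); P={}
for n,c,L in(("scene",S,cs),("side",D,cd)):
    Q=np.array([onz(c,p,.065) for p in L]);print(n,Q[:,:2].round(4).tolist(),"ctr",Q.mean(0),[round(float(np.linalg.norm(Q[i]-Q[(i+1)%4])),4) for i in range(4)])
    v=(Q[1]-Q[0])+(Q[2]-Q[3]);print("yaw of long axis",np.degrees(np.arctan2(v[1],v[0])))
# bay corners empty
be=f([(158,268),(283,207),(338,292),(213,357)],6,200,160)
bd=f([(328,437),(254,330),(368,290),(440,390)],6,200,150)
for c,L in((S,be),(D,bd)):
    Q=np.array([onz(c,p,.065) for p in L]);print("bay",Q.mean(0),[round(float(np.linalg.norm(Q[i]-Q[(i+1)%4])),4) for i in range(4)])
# spare
st=f([(125,190),(300,120)],10,110,205); sb=f([(270,455),(430,380)],10,110,205)
dt=f([(160,175),(310,112),(420,295),(270,360)],10,260,280); db=f([(140,410),(240,590),(390,535)],10,260,280)
for n,c,L,z in(("scene top",S,st,.095),("scene bot",S,sb,0),("side top",D,dt,.095),("side bot",D,db,0)):
    Q=np.array([onz(c,p,z) for p in L]);print(n,Q[:,:2].tolist(),[round(float(np.linalg.norm(Q[i]-Q[i+1])),4) for i in range(len(Q)-1)],[round(float(np.degrees(np.arctan2(*(Q[i+1]-Q[i])[[1,0]]))),1) for i in range(len(Q)-1)])
# tight top
tt=f([(405,110),(490,68),(530,120)],6,200,160); td=f([(170,92),(230,68),(285,125)],6,200,150)
for c,L in((S,tt),(D,td)):
    Q=np.array([onz(c,p,.115) for p in L]);print("tight",Q[:,:2].tolist(),"ctr",(Q[0]+Q[2])/2,(np.linalg.norm(Q[1]-Q[0])),np.linalg.norm(Q[2]-Q[1]))
E
```

```text
charger top
scene [[0.53, -0.0864], [0.5165, 0.1418], [0.6101, 0.1467], [0.6227, -0.0813]] ctr [0.5699 0.0302 0.065 ] [0.2285, 0.0937, 0.2283, 0.0928]
yaw of long axis 93.28139438406774
side [[0.5285, -0.0825], [0.5165, 0.1387], [0.6095, 0.1478], [0.6208, -0.0786]] ctr [0.5688 0.0313 0.065 ] [0.2215, 0.0934, 0.2266, 0.0924]
yaw of long axis 92.98896720897997
bay [ 0.5724 -0.0244  0.065 ] [0.0625, 0.0506, 0.0619, 0.0515]
bay [ 0.5721 -0.0229  0.065 ] [0.0648, 0.0518, 0.0623, 0.0507]
scene top [[0.49964300600592737, -0.3104200393611253], [0.5003869332765594, -0.26636077002943465]] [0.0441] [89.0]
scene bot [[0.5291601541426177, -0.310870901615603], [0.5277369991447446, -0.26660161331918997]] [0.0443] [91.8]
side top [[0.4974003010564, -0.2667577693572825], [0.5294018123003745, -0.2664695027538493], [0.5297573429464334, -0.30840390469995405], [0.4987401741334233, -0.30848673758918693]] [0.032, 0.0419, 0.031] [0.5, -89.5, -179.8]
side bot [[0.4982349591966449, -0.2645169867099933], [0.4993561895087642, -0.30684392894882], [0.5319534798557529, -0.30911916079162305]] [0.0423, 0.0327] [-88.5, -4.0]
tight [[0.5555340861654168, 0.061024765809483156], [0.5528022202251301, 0.10416555151590881], [0.5849423320021012, 0.10567934429435191]] ctr [0.5702 0.0834 0.115 ] 0.043227196102493606 0.0321757416948275
tight [[0.5487262022415589, 0.1045636186461204], [0.5776118360595521, 0.10884174597308427], [0.5841638648437085, 0.06568565060521947]] ctr [0.5664 0.0851 0.115 ] 0.029200722841959074 0.04365063170893012
```

```bash
cat >> h.py <<'E'
from scipy.spatial.transform import Rotation as Ro
def toolR(s=None):
    s=s or r.sense(); return Ro.from_quat(s["tool_rot"]).as_matrix()
def togo(goal,Rg):
    s=r.sense();R=toolR(s)
    print("pos",np.round(s["position"],4),"shift in tool axes cm",np.round(R.T@(np.array(goal)-s["position"])*100,2),"turn deg",np.round(np.degrees(Ro.from_matrix(R.T@Rg).as_rotvec()),2))
def downR(yawx):  # tool y down, tool x at yaw (deg) in world
    a=np.radians(yawx);x=np.array([np.cos(a),np.sin(a),0]);y=np.array([0,0,-1.]);return np.stack([x,y,np.cross(x,y)],1)
E
python3 - <<'E'
from h import *
np.set_printoptions(precision=4,suppress=True)
print(toolR()); 
S=cam("scene")
for n,p in(("greenA",(248,172)),("greenB",(335,203)),("blue",(316,240)),("jar",(342,160))): print(n,onz(S,p,0))
togo([.514,-.288,.2],downR(0)); togo([.514,-.288,.2],downR(180))
E
```

```text
[[ 0.3884 -0.0002 -0.9215]
 [ 0.9215 -0.0008  0.3884]
 [-0.0008 -1.     -0.0001]]
greenA [0.4362 0.0615 0.    ]
greenB [0.6478 0.2297 0.    ]
blue [0.7215 0.1207 0.    ]
jar [0.5284 0.3348 0.    ]
pos [0.2524 0.5988 0.2143] shift in tool axes cm [-71.56   1.47 -58.55] turn deg [ 0.02 67.14 -0.03]
pos [0.2524 0.5988 0.2143] shift in tool axes cm [-71.56   1.47 -58.55] turn deg [  -0.03 -112.86   -0.02]
```

```bash
python3 -m inch '0 0 -2 0 1.7 0;0 0 -4 0 3.5 0;0 0 -4 0 3.5 0;0 0 -4 0 3.5 0;0 0 -4 0 3.5 0;0 0 -4 0 3.5 0;0 0 -4 0 3.5 0;0 0 -4 0 3.5 0;0 0 -4 0 3.5 0;0 0 -4 0 3.5 0;0 0 -4 0 3.5 0;0 0 -4 0 3.5 0;0 0 -4 0 3.5 0;0 0 -4 0 3.5 0;0 0 -4 0 3.5 0;0 0 -4 0 3.5 0;0 0 -4 0 3.5 0;0 0 -4 0 3.5 0;0 0 -4 0 3.5 0;0 0 -4 0 2.4 0' 7; python3 - <<'E'
from h import *
togo([.514,-.288,.2],downR(0))
E
```

```text
time: 1.97
position: [0.6722, -0.0077, 0.2147]
tool_rot: [0.707, -0.001, 0.001, -0.707]
contact_force: [0.9, 0.2, 0.4]
finger_gap: 0.07
pos [ 0.6722 -0.0077  0.2147] shift in tool axes cm [-15.72   1.48 -28.08] turn deg [ 0.03 -0.21  0.03]
```

```bash
python3 -m inch '-1.5 0 -2.8 0 0 0;-1.6 0 -2.8 0 0 0;-1.6 0 -2.8 0 0 0;-1.6 0 -2.8 0 0 0;-1.6 0 -2.8 0 0 0;-1.6 0.3 -2.8 0 0 0;-1.6 0.3 -2.8 0 0 0;-1.6 0.3 -2.8 0 0 0;-1.6 0.3 -2.8 0 0 0;-1.4 0.3 -2.9 0 0 0;0 0 0 0 0 0;0 0 0 0 0 0'; python3 - <<'E'
from h import *
import cv2
togo([.514,-.288,.2],downR(0))
c=r.camera("wrist");cv2.imwrite("pics/w1.png",c["image"])
for x in(.496,.532):
  for y in(-.312,-.264): print(x,y,proj(c,[x,y,.095]).round(1))
E
```

```text
time: 2.97
position: [0.5133, -0.2888, 0.1998]
tool_rot: [0.707, -0.002, 0.002, -0.707]
contact_force: [0.2, 0.4, 0.6]
finger_gap: 0.0698
pos [ 0.5133 -0.2888  0.1998] shift in tool axes cm [ 0.07 -0.02  0.08] turn deg [ 0.05 -0.31 -0.  ]
0.496 -0.312 [241.  209.2]
0.496 -0.264 [240.  166.8]
0.532 -0.312 [273.4 209.1]
0.532 -0.264 [274.  166.6]
```

View pics/w1.png

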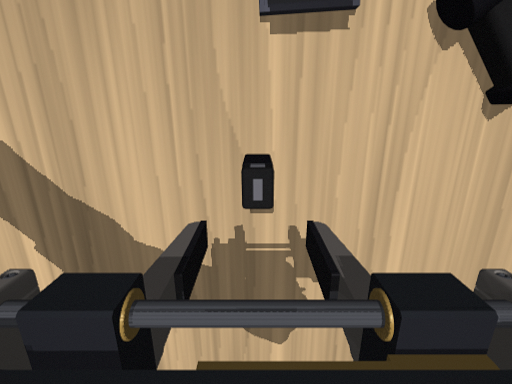

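Wrist view: the pack top spans columns 242–273 and rows 167–208. That matches my prediction to about 1 px, and its sides are aligned with the tool. Descending to grip it.

```bash
python3 -m inch '0.07 1 0.08 0 0 0;0 2 0 0 0 0;0 2 0 0 0 0;0 2 0 0 0 0;0 2 0 0 0 0;0 2 0 0 0 0;0 1.6 0 0 0 0;0 1.2 0 0 0 0;0 0.8 0 0 0 0;0 0 0 0 0 0;0 0 0 0 0 0' 6 && python3 -m inch '0 0 0 0 0 0;0 0 0 0 0 0;0 0 0 0 0 0;0 0 0 0 0 0;0 0 0 0 0 0;0 0 0 0 0 0;0 0 0 0 0 0;0 0 0 0 0 0' 2 40
```

```text
time: 3.93
position: [0.5161, -0.2846, 0.0535]
tool_rot: [-0.707, -0.0, 0.001, 0.707]
contact_force: [0.7, -1.1, -0.0]
finger_gap: 0.06
time: 4.6
position: [0.516, -0.2851, 0.0542]
tool_rot: [0.707, 0.0, -0.0, -0.707]
contact_force: [-1.0, -0.5, 4.9]
finger_gap: 0.0364
```

```bash
python3 -m inch '0 -0.5 0 0 0 0;0 -1 0 0 0 0;0 -2 0 0 0 0;0 -2 0 0 0 0;0 -2 0 0 0 0;0 -2 0 0 0 0;0 -1 0 0 0 0;0 -0.5 0 0 0 0;0 0 0 0 0 0;0 0 0 0 0 0;0 0 0 0 0 0'; python3 - <<'E'
from h import *
import cv2
print(r.sense()["position"],r.sense()["contact_force"],r.sense()["finger_gap"])
for n in("scene","side","wrist"):
  c=r.camera(n);cv2.imwrite(f"pics/{n}2.png",c["image"])
a=cv2.imread("pics/side2.png")[200:340,220:360];b=cv2.imread("pics/scene2.png")[150:290,80:220]
o=np.hstack([cv2.resize(cv2.convertScaleAbs(i,alpha=1.8,beta=10),(400,400),interpolation=cv2.INTER_CUBIC) for i in(a,b)])
cv2.imwrite("pics/c5.png",o)
c=cv2.imread("pics/wrist2.png")[150:384,170:350];cv2.imwrite("pics/c6.png",cv2.resize(cv2.convertScaleAbs(c,alpha=2,beta=10),None,fx=2.5,fy=2.5))
E
```

```text
time: 5.52
position: [0.5151, -0.2844, 0.1624]
tool_rot: [-0.707, 0.0, 0.001, 0.707]
contact_force: [0.5, 0.5, -2.5]
finger_gap: 0.0357
[ 0.51510418 -0.28437328  0.16236137] [ 0.53691078  0.52907855 -2.477751  ] 0.03566482674178692
```

View pics/c5.png

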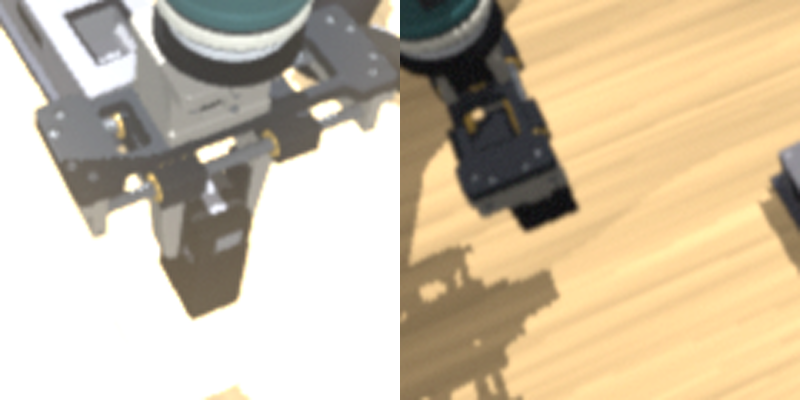

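View pics/c6.png

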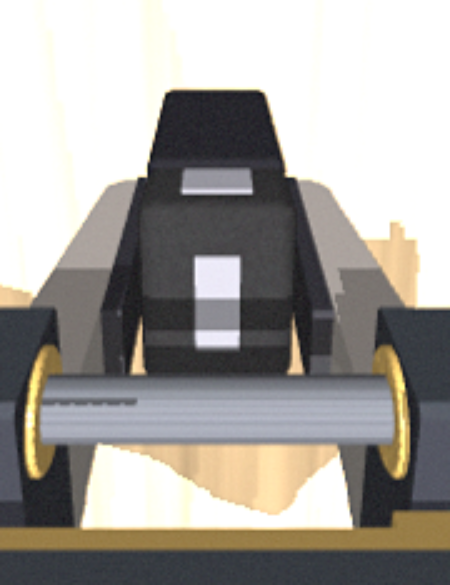

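```bash
python3 - <<'E'
from h import *
S,D=cam("scene"),cam("side");k=140/400
z=.108
g=lambda p,x0,y0:((p[0]+.5)*k-.5+x0,(p[1]+.5)*k-.5+y0)
for n,c,L in(("side",D,[g((162,262),220,200),g((193,318),220,200),g((240,297),220,200)]),("scene",S,[g((127,230),80,150),g((177,208),80,150)])):
    print(n,np.round([onz(c,p,z)[:2] for p in L],4).tolist())
print(tri(S,g((127,230),80,150),D,g((240,297),220,200)))
print(r.sense()["position"])
E
```

```text
side [[0.5002, -0.2635], [0.5, -0.307], [0.534, -0.3064]]
scene [[0.5286, -0.3095], [0.5277, -0.266]]
(array([ 0.53207866, -0.3088099 ,  0.11317081]), np.float64(2.3688223131886612e-05))
[ 0.51552723 -0.28478813  0.16291903]
```

```bash
python3 -m inch '0.3 0 1.2 0 0 0;0.6 0 2.6 0 0 0;0.6 0 2.8 0 0 0;0.6 0 2.8 0 0 0;0.6 0 2.8 0 0 0;0.6 0 2.8 0 0 0;0.6 0 2.8 0 0 0;0.6 0 2.8 0 0 0;0.6 0 2.6 0 0 0;0.6 0 1.8 0 0 0;0.2 0 1 0 0 0;0 0 0 0 -1.6 0;0 0 0 0 -1.5 0;0 0 0 0 0 0;0 0 0 0 0 0;0 0 0 0 0 0;0 0 0 0 0 0'; python3 - <<'E'
from h import *
import cv2
for i in range(3): togo([.5724,-.0223,.15],downR(3.1)); cam("side"); CAM.clear()
for n in("scene","side"):
  c=r.camera(n);cv2.imwrite(f"pics/{n}3.png",c["image"])
a=cv2.imread("pics/side3.png")[130:270,190:330];b=cv2.imread("pics/scene3.png")[120:260,190:330]
o=np.hstack([cv2.resize(cv2.convertScaleAbs(i,alpha=1.8,beta=10),(400,400),interpolation=cv2.INTER_CUBIC) for i in(a,b)])
cv2.imwrite("pics/c7.png",o)
E
```

```text
time: 7.18
position: [0.5745, -0.026, 0.1637]
tool_rot: [0.707, 0.019, -0.019, -0.707]
contact_force: [0.2, -0.2, -3.5]
finger_gap: 0.0359
pos [ 0.5745 -0.026   0.1637] shift in tool axes cm [-0.19  1.37  0.38] turn deg [ 0.01 -0.07  0.01]
pos [ 0.5745 -0.0258  0.1637] shift in tool axes cm [-0.19  1.37  0.36] turn deg [ 0.01 -0.04  0.01]
pos [ 0.5746 -0.0255  0.1636] shift in tool axes cm [-0.2   1.36  0.33] turn deg [ 0.01 -0.02  0.  ]
```

View pics/c7.png

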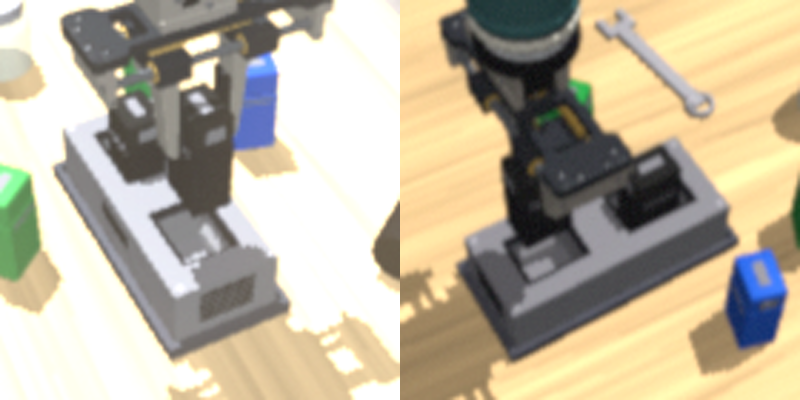

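```bash
python3 -m inch '-0.1 0.8 0.15 0 0 0;-0.1 1 0.18 0 0 0;0 1 0 0 0 0;0 0.3 0 0 0 0;0 0 0 0 0 0;0 0 0 0 0 0;0 0 0 0 0 0;0 0 0 0 0 0'; python3 - <<'E'
from h import *
import cv2
togo([.5724,-.0223,.15],downR(3.1))
for n,(x0,y0) in dict(side=(200,150),scene=(190,150)).items():
  c=r.camera(n);cv2.imwrite(f"pics/{n}4.png",c["image"]);CAM[n]=c
a=cv2.imread("pics/side4.png")[150:240,210:300];b=cv2.imread("pics/scene4.png")[150:240,200:290]
o=np.hstack([cv2.resize(cv2.convertScaleAbs(i,alpha=1.8,beta=10),(400,400),interpolation=cv2.INTER_CUBIC) for i in(a,b)])
cv2.imwrite("pics/c8.png",o)
E
```

```text
time: 8.1
position: [0.5728, -0.0218, 0.133]
tool_rot: [0.707, 0.02, -0.019, -0.707]
contact_force: [0.9, 0.1, -1.9]
finger_gap: 0.0361
pos [ 0.5728 -0.0218  0.133 ] shift in tool axes cm [-0.04 -1.7  -0.05] turn deg [0.   0.04 0.05]
```

View pics/c8.png

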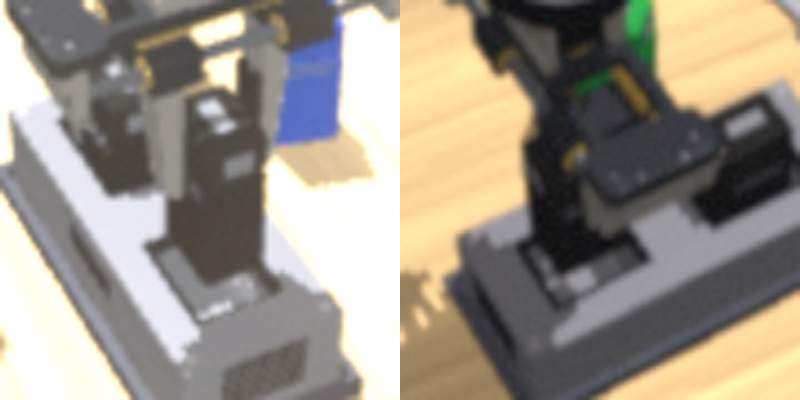

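```bash
python3 - <<'E'
from h import *
S,D=cam("scene"),cam("side");k=90/400;z=.079
t=np.radians(3.1);ex=np.array([np.cos(t),np.sin(t)]);ey=np.array([-np.sin(t),np.cos(t)])
B=np.array([.5693,.0308])-.055*ey
g=lambda p,x0,y0:((p[0]+.5)*k-.5+x0,(p[1]+.5)*k-.5+y0)
print("bay",B)
for n,c,L in(("side",D,[g(p,210,150) for p in((167,240),(207,283),(262,262))]),("scene",S,[g(p,200,150) for p in((130,222),(162,272),(215,250))])):
  for p in L:
    q=onz(c,p,z)[:2]-B;print(n,np.round([q@ex*1e3,q@ey*1e3],1))
E
```

```text
bay [ 0.57227433 -0.02411952]
side [-18.9  18.3]
side [-14.3 -19.3]
side [ 18.6 -19.3]
scene [-25.8 -20.9]
scene [ 13.6 -21.1]
scene [16.2 12.2]
```

```bash
python3 -m inch '-0.04 0.3 -0.05 0 0 0;0 0.5 0 0 0 0;0 0.5 0 0 0 0;0 0.5 0 0 0 0;0 0.5 0 0 0 0;0 0.5 0 0 0 0;0 0.3 0 0 0 0;0 0 0 0 0 0;0 0 0 0 0 0;0 0 0 0 0 0'; python3 - <<'E'
from h import *
togo([.5722,-.0225,.074],downR(3.1));s=r.sense();print(s["contact_force"],s["moment"])
E
```

```text
time: 9.13
position: [0.5723, -0.0222, 0.1017]
tool_rot: [0.707, 0.02, -0.019, -0.707]
contact_force: [0.2, 0.2, -2.8]
finger_gap: 0.0357
pos [ 0.5723 -0.0222  0.1017] shift in tool axes cm [-0.01  2.77 -0.03] turn deg [0.   0.04 0.02]
[ 0.23061408  0.24132726 -2.81516083] [-0.04222675  0.11245663  0.02739727]
```

No contact forces, so the foot has entered the bay cleanly. Pushing it home.

```bash
python3 -m inch '0 0.4 0 0 0 0;0 0.4 0 0 0 0;0 0.4 0 0 0 0;0 0.4 0 0 0 0;0 0.4 0 0 0 0;0 0.3 0 0 0 0;0 0 0 0 0 0;0 0 0 0 0 0;0 0 0 0 0 0' && python3 -m inch '0 0.2 0 0 0 0;0 0.2 0 0 0 0;0 0 0 0 0 0;0 0 0 0 0 0;0 0 0 0 0 0'
```

```text
time: 9.88
position: [0.5716, -0.0222, 0.0779]
tool_rot: [0.707, 0.019, -0.02, -0.707]
contact_force: [0.2, -0.8, -6.6]
finger_gap: 0.036
time: 10.3
position: [0.5721, -0.0222, 0.0746]
tool_rot: [0.707, 0.019, -0.019, -0.707]
contact_force: [-0.0, -0.2, -0.7]
finger_gap: 0.0358
```

```bash
python3 -m inch '0 0.15 0 0 0 0;0 0 0 0 0 0;0 0 0 0 0 0;0 0 0 0 0 0' && python3 -m inch '0 0.2 0 0 0 0;0 0 0 0 0 0;0 0 0 0 0 0;0 0 0 0 0 0'
```

```text
time: 10.63
position: [0.5723, -0.0222, 0.0741]
tool_rot: [-0.707, -0.02, 0.019, 0.707]
contact_force: [-2.7, 1.4, 7.4]
finger_gap: 0.0359
time: 10.97
position: [0.5723, -0.0222, 0.074]
tool_rot: [-0.706, -0.019, 0.019, 0.707]
contact_force: [-7.7, -0.0, 23.1]
finger_gap: 0.0359
```

```bash
python3 -m inch '0 -0.1 0 0 0 0;0 0 0 0 0 0' && python3 -m inch '0 0 0 0 0 0;0 0 0 0 0 0;0 0 0 0 0 0;0 0 0 0 0 0;0 0 0 0 0 0' 6 && python3 -m inch '0 -1 0 0 0 0;0 -2 0 0 0 0;0 -2.5 0 0 0 0;0 -2.5 0.5 0 0 0;0 -2 1.5 0 0 0;0 0 3 0 0 0;0 0 3 0 0 0;0 0 2 0 0 0;0 0 0.8 0 0 0;0 0 0 0 0 0;0 0 0 0 0 0;0 0 0 0 0 0'; python3 - <<'E'
from h import *
import cv2
togo([.566,.085,.18],downR(3.1))
for n in("side","scene","wrist"):
  c=r.camera(n);cv2.imwrite(f"pics/{n}5.png",c["image"])
a=cv2.imread("pics/side5.png")[140:240,200:300];b=cv2.imread("pics/scene5.png")[150:250,210:310]
o=np.hstack([cv2.resize(cv2.convertScaleAbs(i,alpha=1.8,beta=10),(400,400),interpolation=cv2.INTER_CUBIC) for i in(a,b)])
cv2.imwrite("pics/c9.png",o)
E
```

```text
time: 11.13
position: [0.5722, -0.0221, 0.074]
tool_rot: [-0.707, -0.02, 0.019, 0.707]
contact_force: [-3.9, -0.2, 14.7]
finger_gap: 0.0361
time: 11.55
position: [0.572, -0.0222, 0.0718]
tool_rot: [0.707, 0.019, -0.02, -0.707]
contact_force: [0.1, 0.5, 0.9]
finger_gap: 0.06
time: 12.55
position: [0.5663, 0.0835, 0.1722]
tool_rot: [0.707, 0.019, -0.018, -0.706]
contact_force: [0.9, 0.2, -0.3]
finger_gap: 0.06
pos [0.5663 0.0835 0.1722] shift in tool axes cm [-0.03 -0.78  0.15] turn deg [ 0.06 -0.09  0.01]
```

View pics/c9.png

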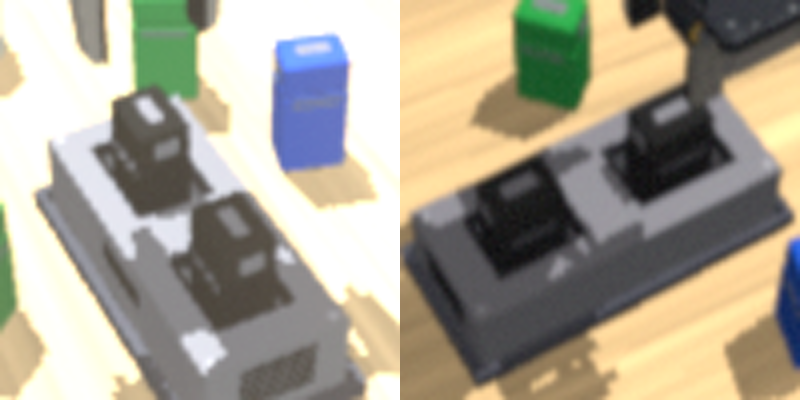

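View pics/wrist5.png

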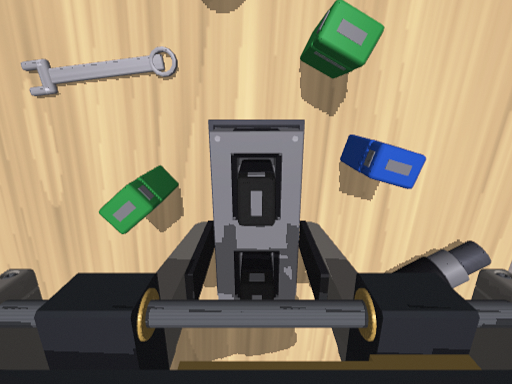

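Both packs now stand at equal height: the spare is home, and its release height of 74 mm matches the expected value. Next I'll descend on the jammed pack, which sits at wrist column 256.

```bash
python3 -m inch '0 1 0.15 0 0 0;0 2 0 0 0 0;0 2 0 0 0 0;0 2 0 0 0 0;0 1.3 0 0 0 0;0 0.7 0 0 0 0;0 0.3 0 0 0 0;0 0 0 0 0 0;0 0 0 0 0 0;0 0 0 0 0 0'; python3 - <<'E'
from h import *
togo([.5664,.0855,.077],downR(3.1));print(r.sense()["contact_force"])
E
```

```text
time: 13.53
position: [0.5668, 0.0873, 0.0801]
tool_rot: [-0.707, -0.02, 0.019, 0.707]
contact_force: [0.2, 0.3, -0.2]
finger_gap: 0.0602
pos [0.5668 0.0873 0.0801] shift in tool axes cm [-0.05  0.31 -0.17] turn deg [-0.02  0.04  0.1 ]
[ 0.15541986  0.34424962 -0.157116  ]
```

```bash
python3 -m inch '-0.04 0.3 -0.17 0 0 0;0 0 0 0 0 0;0 0 0 0 0 0' && python3 -m inch '0 0 0 0 0 0;0 0 0 0 0 0;0 0 0 0 0 0;0 0 0 0 0 0;0 0 0 0 0 0;0 0 0 0 0 0;0 0 0 0 0 0;0 0 0 0 0 0;0 0 0 0 0 0;0 0 0 0 0 0' 2 60
```

```text
time: 13.78
position: [0.5659, 0.0854, 0.0764]
tool_rot: [-0.707, -0.019, 0.019, 0.707]
contact_force: [1.1, 0.1, 0.5]
finger_gap: 0.0599
time: 14.62
position: [0.5659, 0.0855, 0.0762]
tool_rot: [-0.707, -0.02, 0.019, 0.707]
contact_force: [-0.3, 0.4, -0.8]
finger_gap: 0.0358
```

```bash
python3 -m inch '0 -0.065 -0.115 1.5 0 0;0 -0.022 0.155 -2 0 0;0 -0.022 0.155 -2 0 0;0 -0.03 -0.257 3.25 0 0;0 -0.03 -0.257 3.25 0 0' && python3 -m inch '0 -0.023 0.267 -3.33 0 0;0 -0.023 0.267 -3.33 0 0;0 -0.023 0.267 -3.34 0 0' && python3 -m inch '0 -0.02 -0.287 3.5 0 0;0 -0.02 -0.287 3.5 0 0;0 -0.02 -0.287 3.5 0 0;0 -0.02 -0.287 3.5 0 0;0 0 0 0 0 0'; python3 - <<'E'
from h import *
s=r.sense();R=toolR();print("lean",np.degrees(np.arcsin(R[1,1])),"J", s["position"]+R[:,1]*.048, s["moment"])
E
```

```text
time: 15.03
position: [0.5655, 0.0851, 0.0773]
tool_rot: [-0.681, -0.02, 0.022, 0.732]
contact_force: [2.3, 4.3, -9.9]
finger_gap: 0.0359
time: 15.28
position: [0.5657, 0.0853, 0.0785]
tool_rot: [0.745, 0.019, -0.017, -0.667]
contact_force: [1.8, -8.2, -7.8]
finger_gap: 0.0356
time: 15.7
position: [0.5654, 0.0809, 0.079]
tool_rot: [-0.653, -0.016, 0.02, 0.757]
contact_force: [1.8, 6.3, -5.5]
finger_gap: 0.0358
lean 8.43983453178727 J [0.56491266 0.08799257 0.03150557] [ 1.2379551  -0.69932066  0.03894687]
```

```bash
python3 -m inch '0 -0.026 0.333 -4 0 0;0 -0.026 0.333 -4 0 0;0 -0.026 0.333 -4 0 0;0 -0.026 0.333 -4 0 0;0 0 0 0 0 0'; python3 - <<'E'
from h import *
s=r.sense();R=toolR();print("lean",np.degrees(np.arcsin(R[1,1])),"J", s["position"]+R[:,1]*.049,s["contact_force"], s["moment"])
E
python3 -m inch '0 -0.026 -0.344 4 0 0;0 -0.026 -0.344 4 0 0;0 -0.026 -0.344 4 0 0;0 -0.026 -0.344 4 0 0;0 0 0 0 0 0'; python3 - <<'E'
from h import *
s=r.sense();R=toolR();print("lean",np.degrees(np.arcsin(R[1,1])),"J", s["position"]+R[:,1]*.0506,s["contact_force"], s["moment"])
import cv2
for n in("side","scene"):
  c=r.camera(n);cv2.imwrite(f"pics/{n}6.png",c["image"])
a=cv2.imread("pics/side6.png")[140:240,200:300];b=cv2.imread("pics/scene6.png")[150:250,210:310]
o=np.hstack([cv2.resize(cv2.convertScaleAbs(i,alpha=1.8,beta=10),(400,400),interpolation=cv2.INTER_CUBIC) for i in(a,b)])
cv2.imwrite("pics/c10.png",o)
E
```

```text
time: 16.12
position: [0.5648, 0.0927, 0.0798]
tool_rot: [0.757, 0.023, -0.02, -0.653]
contact_force: [2.4, 0.2, -8.7]
finger_gap: 0.036
lean -8.413658221654606 J [0.56517812 0.08557081 0.03137454] [ 2.44738731  0.15831095 -8.69261187] [ 0.23925056 -0.59988526 -0.22039373]
time: 16.53
position: [0.5653, 0.0789, 0.0814]
tool_rot: [-0.653, -0.016, 0.02, 0.757]
contact_force: [3.3, 4.7, -8.7]
finger_gap: 0.0357
lean 8.40613319361536 J [0.56477879 0.08626855 0.03138896] [ 3.30844783  4.70228084 -8.70021737] [ 0.56200218 -0.90079783  0.07635967]
```

View pics/c10.png

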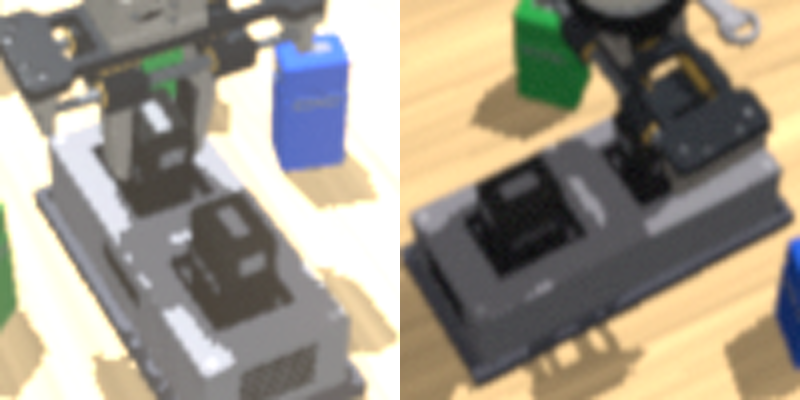

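The charger stays down, the pull is only about 9 N, and the pivot is holding. I'll keep rocking.

```bash
python3 -m inch '0 -0.025 0.36 -4 0 0;0 -0.025 0.36 -4 0 0;0 -0.025 0.36 -4 0 0;0 -0.025 0.36 -4 0 0;0 0 0 0 0 0;0 -0.025 -0.37 4 0 0;0 -0.025 -0.37 4 0 0;0 -0.025 -0.37 4 0 0;0 -0.025 -0.37 4 0 0;0 0 0 0 0 0' && python3 -m inch '0 -0.025 0.38 -4 0 0;0 -0.025 0.38 -4 0 0;0 -0.025 0.38 -4 0 0;0 -0.025 0.38 -4 0 0;0 0 0 0 0 0;0 -0.025 -0.39 4 0 0;0 -0.025 -0.39 4 0 0;0 -0.025 -0.39 4 0 0;0 -0.025 -0.39 4 0 0;0 0 0 0 0 0'; python3 - <<'E'
from h import *
s=r.sense();R=toolR();L=(s["position"][2]-.032)/-R[2,1];print("lean",np.degrees(np.arcsin(R[1,1])),"L",L,"J", s["position"]+R[:,1]*L,s["contact_force"], s["moment"])
E
```

```text
time: 17.47
position: [0.5653, 0.0781, 0.0844]
tool_rot: [-0.653, -0.016, 0.02, 0.757]
contact_force: [3.9, 4.4, -9.8]
finger_gap: 0.0357
time: 18.3
position: [0.5653, 0.0775, 0.0874]
tool_rot: [-0.653, -0.015, 0.02, 0.757]
contact_force: [3.5, 3.6, -9.7]
finger_gap: 0.0358
lean 8.365512330626292 L 0.05600529568995241 J [0.56478769 0.08562994 0.032     ] [ 3.54958609  3.63220037 -9.73806648] [ 0.4127338  -0.86714345  0.03592919]
```

```bash
python3 -m inch '0 -0.023 0.396 -4 0 0;0 -0.023 0.396 -4 0 0;0 -0.023 0.396 -4 0 0;0 -0.023 0.396 -4 0 0;0 0 0 0 0 0;0 -0.023 -0.407 4 0 0;0 -0.023 -0.407 4 0 0;0 -0.023 -0.407 4 0 0;0 -0.023 -0.407 4 0 0;0 0 0 0 0 0;0 -0.023 0.417 -4 0 0;0 -0.023 0.417 -4 0 0;0 -0.023 0.417 -4 0 0;0 -0.023 0.417 -4 0 0;0 0 0 0 0 0;0 -0.023 -0.428 4 0 0;0 -0.023 -0.428 4 0 0;0 -0.023 -0.428 4 0 0;0 -0.023 -0.428 4 0 0;0 0 0 0 0 0'; python3 - <<'E'
from h import *
s=r.sense();R=toolR();L=(s["position"][2]-.032)/-R[2,1];print("lean",np.degrees(np.arcsin(R[1,1])),"L",L,"J", s["position"]+R[:,1]*L,s["contact_force"], s["moment"])
import cv2
for n in("side","scene"):
  c=r.camera(n);cv2.imwrite(f"pics/{n}7.png",c["image"])
a=cv2.imread("pics/side7.png")[140:240,200:300];b=cv2.imread("pics/scene7.png")[150:250,210:310]
o=np.hstack([cv2.resize(cv2.convertScaleAbs(i,alpha=1.8,beta=10),(400,400),interpolation=cv2.INTER_CUBIC) for i in(a,b)])
cv2.imwrite("pics/c11.png",o)
E
```

```text
time: 19.97
position: [0.5655, 0.0761, 0.0936]
tool_rot: [-0.653, -0.015, 0.019, 0.757]
contact_force: [2.1, 4.7, -7.5]
finger_gap: 0.0359
lean 8.345422624350114 L 0.062231702683406 J [0.56495525 0.08511414 0.032     ] [ 2.11170292  4.68586998 -7.47408759] [ 0.69791152 -0.77025469 -0.038966  ]
```

View pics/c11.png

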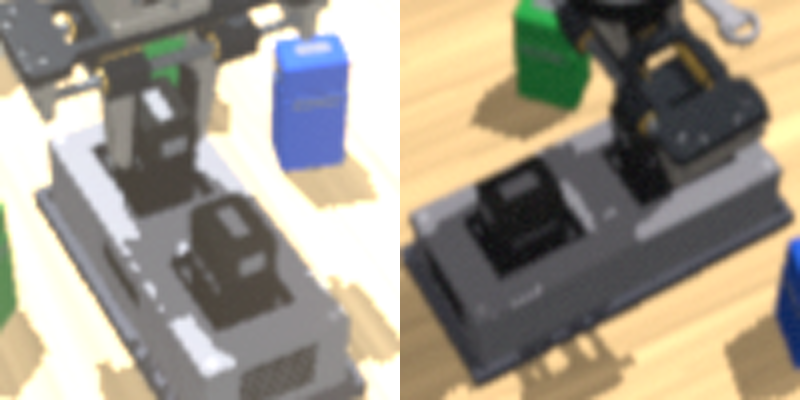

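```bash
python3 -m inch '0 -0.022 0.44 -4 0 0;0 -0.022 0.44 -4 0 0;0 -0.022 0.44 -4 0 0;0 -0.022 0.44 -4 0 0;0 0 0 0 0 0;0 -0.022 -0.45 4 0 0;0 -0.022 -0.45 4 0 0;0 -0.022 -0.45 4 0 0;0 -0.022 -0.45 4 0 0;0 0 0 0 0 0;0 -0.022 0.46 -4 0 0;0 -0.022 0.46 -4 0 0;0 -0.022 0.46 -4 0 0;0 -0.022 0.46 -4 0 0;0 0 0 0 0 0;0 -0.022 -0.47 4 0 0;0 -0.022 -0.47 4 0 0;0 -0.022 -0.47 4 0 0;0 -0.022 -0.47 4 0 0;0 0 0 0 0 0'; python3 - <<'E'
from h import *
s=r.sense();R=toolR();L=(s["position"][2]-.032)/-R[2,1];print("lean",np.degrees(np.arcsin(R[1,1])),"L",L,"J", s["position"]+R[:,1]*L,s["contact_force"], s["moment"])
E
python3 -m inch '0 -0.021 0.48 -4 0 0;0 -0.021 0.48 -4 0 0;0 -0.021 0.48 -4 0 0;0 -0.021 0.48 -4 0 0;0 0 0 0 0 0;0 -0.021 -0.49 4 0 0;0 -0.021 -0.49 4 0 0;0 -0.021 -0.49 4 0 0;0 -0.021 -0.49 4 0 0;0 0 0 0 0 0;0 -0.021 0.5 -4 0 0;0 -0.021 0.5 -4 0 0;0 -0.021 0.5 -4 0 0;0 -0.021 0.5 -4 0 0;0 0 0 0 0 0;0 -0.021 -0.51 4 0 0;0 -0.021 -0.51 4 0 0;0 -0.021 -0.51 4 0 0;0 -0.021 -0.51 4 0 0;0 0 0 0 0 0'; python3 - <<'E'
from h import *
s=r.sense();R=toolR();L=(s["position"][2]-.032)/-R[2,1];print("lean",np.degrees(np.arcsin(R[1,1])),"L",L,"J", s["position"]+R[:,1]*L,s["contact_force"], s["moment"])
E
```

```text
time: 21.73
position: [0.5665, 0.0725, 0.101]
tool_rot: [-0.654, -0.015, 0.017, 0.756]
contact_force: [1.2, 1.3, -2.5]
finger_gap: 0.0359
lean 8.244513552641521 L 0.06973758658071236 J [0.5660554  0.08253207 0.032     ] [ 1.17047762  1.3482018  -2.53840969] [-0.16764761 -0.01679059 -0.0323259 ]
time: 23.4
position: [0.5669, 0.0705, 0.1072]
tool_rot: [-0.655, -0.015, 0.017, 0.756]
contact_force: [-0.1, 1.6, -2.5]
finger_gap: 0.0359
lean 8.19950621813899 L 0.0760006868230814 J [0.56647582 0.08133976 0.032     ] [-0.0984777   1.61843273 -2.4774589 ] [-0.18163305  0.04920441 -0.01603801]
```

Free: the remaining −2.5 N is the pack's own weight. Now to straighten it, centre it over its bay and lift.

```bash
python3 -m inch '0 0 0.36 -2.7 0 0;0 0 0.36 -2.7 0 0;0 0 0.36 -2.8 0 0;0 0 0.2 0 0 0;0 0 0 0 0 0;0 0 0 0 0 0;0 0 0 0 0 0'; python3 - <<'E'
from h import *
togo([.5663,.0855,.132],downR(3.1));s=r.sense();print(s["contact_force"])
E
```

```text
time: 23.98
position: [0.5656, 0.0868, 0.1078]
tool_rot: [0.708, 0.019, -0.019, -0.706]
contact_force: [0.2, -0.5, -2.4]
finger_gap: 0.0352
pos [0.5656 0.0868 0.1078] shift in tool axes cm [ 0.06 -2.42 -0.14] turn deg [ 0.21 -0.03 -0.  ]
[ 0.1502917  -0.53820503 -2.36720135]
```

```bash
python3 -m inch '0.05 -0.3 -0.12 0.2 0 0;0 -0.5 0 0 0 0;0 -0.5 0 0 0 0;0 -0.5 0 0 0 0;0 -0.4 0 0 0 0;0 -0.2 0 0 0 0;0 0 0 0 0 0;0 0 0 0 0 0;0 0 0 0 0 0;0 0 0 0 0 0;0 0 0 0 0 0;0 0 0 0 0 0'; python3 - <<'E'
from h import *
import cv2
togo([.5663,.0855,.132],downR(3.1));s=r.sense();print(s["contact_force"])
for n in("side","scene","wrist"):
  c=r.camera(n);cv2.imwrite(f"pics/{n}8.png",c["image"])
a=cv2.imread("pics/side8.png")[140:240,200:300];b=cv2.imread("pics/scene8.png")[150:250,210:310]
o=np.hstack([cv2.resize(cv2.convertScaleAbs(i,alpha=1.8,beta=10),(400,400),interpolation=cv2.INTER_CUBIC) for i in(a,b)])
cv2.imwrite("pics/c12.png",o)
E
```

```text
time: 24.98
position: [0.5661, 0.0867, 0.1316]
tool_rot: [0.707, 0.019, -0.02, -0.707]
contact_force: [-0.3, -0.3, -1.7]
finger_gap: 0.0354
pos [0.5661 0.0867 0.1316] shift in tool axes cm [ 0.02 -0.04 -0.12] turn deg [ 0.01  0.05 -0.02]
[-0.32891965 -0.31866668 -1.68818801]
```

View pics/c12.png

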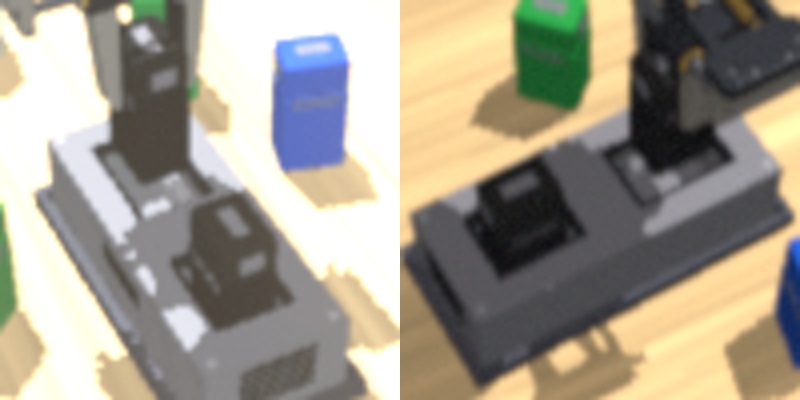

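View pics/scene8.png

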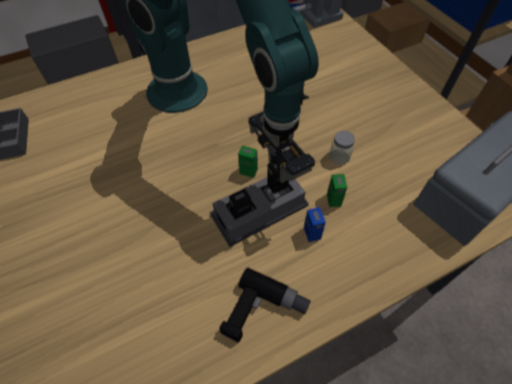

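View pics/wrist8.png

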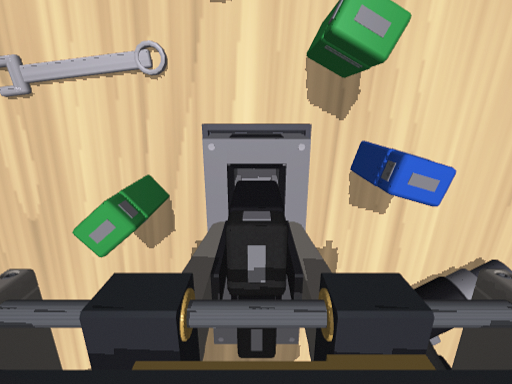

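```bash
python3 - <<'E'
from h import *
import cv2
for n,(x0,y0) in dict(side=(215,150),scene=(255,150)).items():
    im=cv2.imread(f"pics/{n}8.png")[y0:y0+60,x0:x0+60]
    im=cv2.resize(cv2.convertScaleAbs(im,alpha=2.2,beta=20),(400,400),interpolation=cv2.INTER_CUBIC);cv2.imwrite(f"pics/d_{n}.png",im)
cv2.imwrite("pics/d.png",np.hstack([cv2.imread("pics/d_side.png"),cv2.imread("pics/d_scene.png")]))
S,D=cam("scene"),cam("side")
for n,c,x0,y0 in(("side",D,215,150),("scene",S,255,150)):
  for sx,sy in((18,-24),(-18,-24)):
    t=np.radians(3.1)
    X=np.array([.5663+sx*1e-3*np.cos(t)-sy*1e-3*np.sin(t),.0855+sx*1e-3*np.sin(t)+sy*1e-3*np.cos(t),.0755])
    print(n,sx,sy,((proj(c,X)-[x0,y0]+.5)*400/60-.5).round(0))
E
```

```text
side 18 -24 [225. 222.]
side -18 -24 [139. 251.]
scene 18 -24 [122. 302.]
scene -18 -24 [ 74. 237.]
```

View pics/d.png

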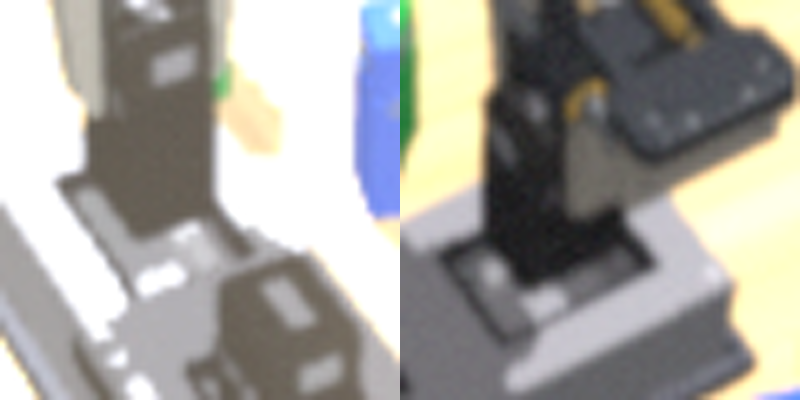

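```bash
python3 - <<'E'
from h import *
import cv2
for n,boxes in dict(side=dict(jar=(172,120,208,165),wrench=(125,172,192,212),drill=(315,172,395,245),chargerend=(250,215,295,250)),scene=dict(jar=(330,128,356,165),drill=(215,262,315,345),blue=(302,205,328,243),charger=(208,200,245,245))).items():
    a=cv2.imread(f"pics/{n}0.png").astype(np.float32);b=cv2.imread(f"pics/{n}8.png").astype(np.float32)
    for k,(x0,y0,x1,y1) in boxes.items():
        s,_=cv2.phaseCorrelate(cv2.cvtColor(a[y0:y1,x0:x1],6),cv2.cvtColor(b[y0:y1,x0:x1],6));print(n,k,np.round(s,2),"mean diff",abs(a-b)[y0:y1,x0:x1].mean().round(1))
s=r.sense();print(s["time"],s["position"],abs(s["qvel"]).max(),s["contact_force"],s["finger_gap"])
E
```

```text
side jar [-0.29  0.43] mean diff 24.2
side wrench [-0.04  0.03] mean diff 9.8
side drill [-0.    0.48] mean diff 2.9
side chargerend [ 0.47 -0.24] mean diff 22.4
scene jar [0.47 0.02] mean diff 7.4
scene drill [0.02 0.06] mean diff 7.0
scene blue [0.53 0.04] mean diff 5.6
scene charger [0.02 0.66] mean diff 18.3
25.2333 [0.56617286 0.08668354 0.13176869] 0.0029688214052314547 [-0.71199327 -0.78962914 -2.98873249] 0.03573040108110147
```

View pics/side8.png

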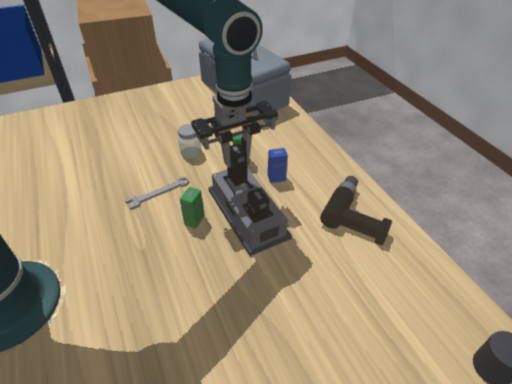

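```bash
python3 - <<'E'
from workcell import r
print(r.sign_off())
E
```

```text
the job is handed in; nothing more can be done
None
```

The job is done and handed in at about 25 s of the 72 s allowed; the sign-off gave no verdict.

- **Loose pack:** I pushed it upright into the empty bay until it stopped on the floor. The TCP stopped at 74 mm, as expected for home, with about 23 N of push. In the pictures its top stands level with the jammed pack's, which was then still seated.
- **Jammed pack:** I gripped it at 60 N and rocked it about ±8.4° in some 19 swings, rising about 1.5 mm each. The upward pull readings stayed under 10 N, and the pictures taken during the rocking showed the charger down.
- **Final hold:** The pack is held upright and still over its own bay.
    - **Height:** its foot is about 10 mm above the rim by arm position. The pictures suggest it may be 3–4 mm higher, or slightly towards the tray's +y.
    - **Centring:** the arm reads about 1 mm towards +y from the bay centre. I left that as it was.
- **Charger and bystanders:** Before and after pictures show shifts of at most about 0.7 pixel for the charger, jar, drill and wrench. The larger brightness differences are the arm's shadow. The wrench could only be compared in the side view. The blue and green look-alikes stand where they were by eye.

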